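# Hang the blue brush arm on the empty slotted upright

## Robot

A 6-joint arm with a two-finger parallel gripper is mounted at the origin on the work surface. World frame = base frame: x ahead of the robot, y to its left, z up, the work surface at z = 0. Lengths are in m, angles in rad, forces in N, time in s.
With the tool pointing down it reaches from about 0.35 to 0.975 m from the base axis. Payload 4.9 kg.
Tool frame: the origin (TCP) lies at the very end of the fingers, on their centre line; the grasp point (between the pads) lies bot.grip_point_offset behind it (bot.grip_point_offset is the distance from the TCP to the grasp point, in m); z points along the fingers, y is the direction in which the jaws open and shut (so a half turn about z gives the same grasp; the last joint's range is limited). The gripper opens to 85 mm and grips with 20 to 120 N. Pads are 22 mm wide; open, the fingers measure 114 mm over their backs; the gripper's body (76 mm by 85 mm) begins 54 mm behind the grasp point. The pads swing forward as they close: fully open they stand 13 mm farther back than shut.
Start: joints at [-1.394, 0.053, 1.613, -0, 1.476, -0.119], TCP at [0.182, -0.598, 0.231] pointing down, gripper open.
Joint ranges: [-3.01, 3.01], [-1.01, 2.22], [0.06, 2.58], [-1.02, 4.17], [0.09, 2.62], [-3.14, 3.14]. Speed limits (rad/s): [2.57, 2.57, 3.14, 3.14, 3.14, 3.14].

## Interface

Orientations are given as a unit quaternion [w, x, y, z].
In Python, from cell import get_obs, grab_frame, bot gives the robot as it stands.
- The arm moves only by the shell command python3 -m pendant 'ROWS'. ROWS is JSON, one flat list of numbers, 7 for each row, row after row: the shift along the world's x, y, z each as a share of 0.1 m, from -1 to 1, then the turn, a rotation vector about the world's x, y, z each as a share of 180 degrees, from -1 to 1, then the closure, from 0 (fully open) to 1 (shut). A call has 1 to 20 rows; each row is the pose to reach, as a shift and turn from the pose measured when the call began, turning the shorter way round; what a row does not reach only later rows make up. A row lasts 1/8 s, in which the tool goes at most 62.5 mm and 10.7 degrees, less where a joint would pass 70% of its speed; a pose out of reach is approached as far as the arm can. A call with a number of a shift or a turn outside -1 to 1 is refused whole. A call with a gripper value outside its range is refused whole. The fingers move at their own pace and stop on an object; the grip force is fixed at half the most. Time passes only in rows, so rows that repeat a pose let the fingers close. It gives the time, the measured TCP pose, the force and the opening at its end, in the units of the state.
- get_obs(): the state, without advancing time (a new reading comes with each control period).
- grab_frame(name): name is "scene" or "top" or "wrist"; returns a dict with "image" (384x512x3 uint8, blue, green, red), "depth" (384x512 float32, m along the optical axis (not along the pixel's ray), 0 where there is no reading), "fx", "fy", "cx", "cy" (pixels), "view" (4x4, takes a point from world to camera coordinates); the wrist camera has in their place "tool_from_camera" (4x4, takes a point from camera to tool coordinates, whose origin is the TCP and whose axes are the flange's). Camera axes: x right, y up, looking along -z (the intrinsics and any distortion apply to the point x, -y, -z); pixel columns grow to the right and rows downward; lengths in m; the calibration is good to about 2 mm. A picture is of the moment at which its call begins: read the wrist's pose just before it.
- bot.job_done(): hands the job in, once; it reports no verdict.
The state is a dict: "time": time; "qpos": joint angles; "dq": joint speeds; "joint_efforts": joint torques, N m; "ee_pos": TCP position; "ee_rot": TCP orientation; "wrist_force": force on the tool from outside, world axes, zero at the start; "ft_torque": the same for the moment, N m; "finger_gap": opening from 0.0 (shut) to 1.0 (fully open).
Only numpy, scipy, OpenCV 4.12 (cv2) and the standard library are available. Lean on these libraries where they do the work, as an engineer would, in place of code of your own. Each camera call takes 0.05 s, during which the arm holds its last target.

## Task

Hang the blue brush arm on the empty slotted upright: press both of its hooks into the top two slots, then lower it until it is fully seated, level, and let go. Leave the yellow arm standing where it is.

Things in the scene. Friction and masses are not known exactly. Their poses are not given: they have to be found in the camera images.
- blue_mid (a point): Blue brush arm, loose, about 0.3 kg, standing as it will hang. Point: grip centre, 28 mm above its underside. x along the arm to its hooks, y across, z up. Bar 20 wide, 56 tall, from x=-50 to a back plate at x=72 to 80 mm (60 wide, 125 tall from the underside). Pins stick out 21 mm from the bar's sides at x=-41, z=12. Grip the bar here across its width, from above.
- hook_top (a point): The blue arm's upper hook: middle of the underside of its neck, where it leaves the plate's rear face; axes as blue_mid, 80 mm ahead (x) and 77 mm above it. Neck 12 wide, 7 tall; its lip slants down and away, to 20 mm behind the plate and 11 mm below the neck. An equal hook sits 55 mm lower. Fully seated, this point lies at slot_top.
- slot_top (a point): Empty upright: fixed grey plate 90 wide, 290 tall, 6 thick, open behind. Point: front face, middle of the top slot's lower edge, 230 mm up. x into the plate (press this way), y along it, z up. 3 slots 34 wide, 38 tall, 55 apart downwards. Hooks enter with necks 12 to 30 mm (best 20) over the slots' lower edges. Its twin beside it holds a short white arm with 2 brushes.
- yellow_mid (a point): The same point, same axes, of a yellow arm of the same shape and size, loose, standing on the table. A bystander: not to be moved.

How it is judged:
By the outcome, as a careful person would: the job done as asked, in the order asked, and still so for the second after the job is handed in, with the robot touching nothing.
It also fails if it takes over 42 s, if anything falls off the work surface, if the arm or the gripper's body presses on something with over 40 N, if the wrist force passes 120 N, or if a joint passes its speed limit or range.

## Working session

There is one attempt and no reset: what is moved stays moved. The work goes in short steps, Python scripts to look and compute and a shell command to move; the robot and the scene stay as the last step left them, time stands still between calls to the robot, and variables do not carry over. Pictures are saved under pics/ and viewed, and the job is handed in when it is done.

```bash
mkdir -p pics; ls; python3 - <<'E'
from cell import get_obs, grab_frame, bot
import cv2,pickle
o=get_obs();print(o, bot.grip_point_offset)
fr={}
for n in("scene","top","wrist"):
    f=grab_frame(n);fr[n]=f;cv2.imwrite(f"pics/{n}0.png",f["image"])
    print(n,{k:v for k,v in f.items() if k not in("image","depth")})
pickle.dump((o,fr),open("f0.pkl","wb"))
E
```

```text
pics
{'time': 0.0, 'qpos': array([-1.39400639e+00,  5.33821584e-02,  1.61428665e+00,  2.34586130e-06,
        1.47600429e+00, -1.19007303e-01]), 'dq': array([-2.22794167e-03, -1.77095459e-04,  6.87634843e-04, -4.87828656e-04,
        1.43607053e-03, -7.99307889e-05]), 'joint_efforts': array([ 1.62677155e-03, -3.93686128e+01, -3.70171523e+01, -1.06382444e-05,
        7.21002274e-03, -3.45611390e-06]), 'ee_pos': array([ 0.18207573, -0.59724143,  0.23005173]), 'ee_rot': array([-1.03982134e-03,  9.89082402e-01,  1.47359832e-01, -2.88821352e-05]), 'wrist_force': array([ 0.22332016,  0.91188653, -0.89551285]), 'ft_torque': array([ 0.02690757, -0.01259274,  0.00300216]), 'finger_gap': 1.0044007273053615} 0.0187
scene {'fx': 498.34765219074626, 'fy': 498.34765219074626, 'cx': 253.91924791889807, 'cy': 196.94858407363455, 'view': array([[-9.90631610e-02,  9.95080373e-01,  1.24121000e-03,
         5.84005809e-02],
       [-7.38512214e-01, -7.43569315e-02,  6.70127418e-01,
         2.88832569e-01],
       [ 6.66922934e-01,  6.54682916e-02,  7.42245042e-01,
        -1.43351199e+00],
       [ 0.0
[... 303 characters left out ...]
9570623e-02,  1.03677878e-01,
        -5.99375609e-01],
       [-1.03645610e-01, -2.58909802e-03,  9.94610921e-01,
        -1.14864149e+00],
       [ 0.00000000e+00,  0.00000000e+00,  0.00000000e+00,
         1.00000000e+00]])}
wrist {'fx': 265.44472832349607, 'fy': 265.44472832349607, 'cx': 254.81840559532293, 'cy': 189.02354953916017, 'tool_from_camera': array([[-1.10771992e-03,  9.47279978e-01,  3.20405082e-01,
         8.23970777e-02],
       [ 9.99999102e-01,  1.29090561e-03, -3.59326745e-04,
         9.40313200e-05],
       [-7.53995748e-04,  3.20404396e-01, -9.47280557e-01,
        -1.43519888e-01],
       [ 0.00000000e+00,  0.00000000e+00,  0.00000000e+00,
         1.00000000e+00]])}
```

View pics/scene0.png

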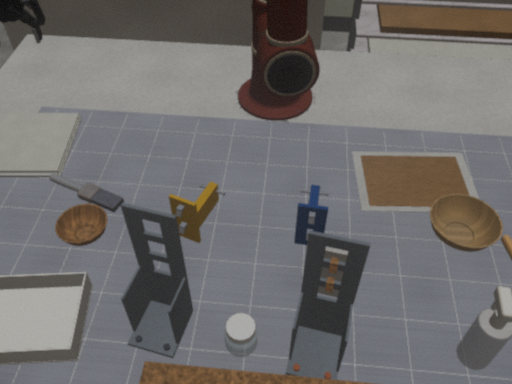

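View pics/top0.png

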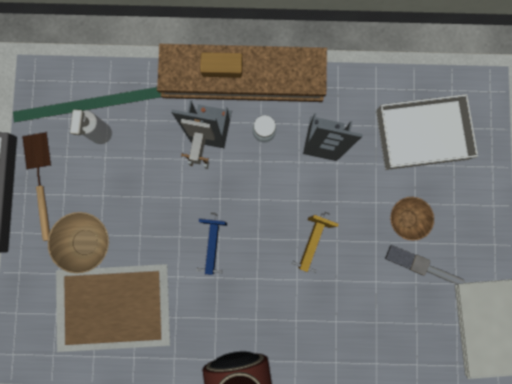

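View pics/wrist0.png

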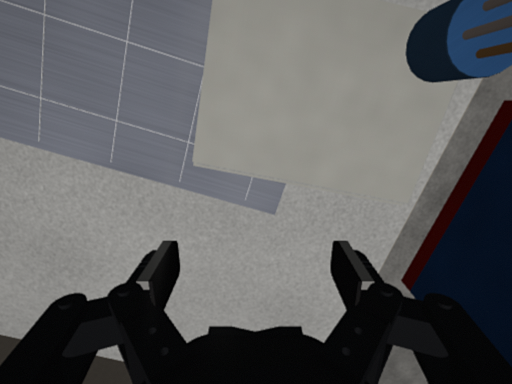

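The top view shows the blue arm at about (212,245), the yellow one at (315,243), and the empty upright at (330,138). The upright on the left (203,125) holds the white arm. Next I'll measure them.

```bash
cat > h.py <<'E'
import numpy as np,cv2,pickle
def cloud(f,T=None):
    d=f["depth"];v,u=np.mgrid[0:d.shape[0],0:d.shape[1]]
    x=(u-f["cx"])/f["fx"]*d; y=(v-f["cy"])/f["fy"]*d
    P=np.stack([x,-y,-d,np.ones_like(d)],-1)
    M=np.linalg.inv(f["view"]) if T is None else T
    W=(P@M.T)[...,:3]; W[d<=0]=np.nan
    return W
E
python3 - <<'E'
from h import *
o,fr=pickle.load(open("f0.pkl","rb"))
for n in("top","scene"):
    f=fr[n];W=cloud(f);hsv=cv2.cvtColor(f["image"],cv2.COLOR_BGR2HSV)
    print(n,"cam",np.linalg.inv(f["view"])[:3,3])
    for c,lo,hi in(("blue",(105,120,40),(125,255,255)),("yel",(15,150,90),(30,255,255))):
        m=cv2.inRange(hsv,lo,hi)>0
        cx=(W[...,0]>0.3)&(W[...,0]<0.62)&(abs(W[...,1])<0.25)
        m&=cx
        for a,b in((0.046,0.066),(0.115,0.135)):
            P=W[m&(W[...,2]>a)&(W[...,2]<b)]
            if len(P)<8: print(c,a,len(P));continue
            r=cv2.minAreaRect(P[:,:2].astype(np.float32)*1000)
            print(c,a,len(P),np.median(P[:,2]),r, cv2.boxPoints(r).round(0).tolist())
    # uprights
    for s,(y0,y1) in(("R",(-0.30,-0.08)),("L",(0.02,0.26))):
        m=(W[...,2]>0.1)&(W[...,2]<0.32)&(W[...,0]>0.5)&(W[...,1]>y0)&(W[...,1]<y1)
        P=W[m]; print(s,len(P),P.min(0),P.max(0))
        if n=="top":print("top edge",W[m&(W[...,2]>0.27)].mean(0),np.count_nonzero(m&(W[...,2]>0.27)))
    v=W[:,:,2]
np.set_printoptions(precision=3,suppress=True,linewidth=200)
f=fr["top"];W=cloud(f)
for v in range(115,162,4): print(v,[tuple(W[v,u].round(3)) for u in range(304,364,8)])
f=fr["top"];im=f["image"][90:180,280:390];cv2.imwrite("pics/c1.png",cv2.resize(im,None,fx=6,fy=6,interpolation=cv2.INTER_CUBIC))
f=fr["scene"];im=f["image"][170:370,100:260];cv2.imwrite("pics/c2.png",cv2.resize(im,None,fx=3,fy=3,interpolation=cv2.INTER_CUBIC))
E
```

```text
top cam [0.47695812 0.01000532 1.20459366]
blue 0.046 387 0.057127493298517074 ((454.0876159667969, 110.2105484008789), (19.27047348022461, 120.10108184814453), 86.07955932617188) [[394.0, 105.0], [513.0, 96.0], [515.0, 116.0], [395.0, 124.0]]
blue 0.115 61 0.12640129097999142 ((516.6863403320312, 106.07443237304688), (57.724449157714844, 5.514141082763672), 85.74161529541016) [[512.0, 77.0], [517.0, 77.0], [522.0, 135.0], [516.0, 135.0]]
yel 0.046 358 0.057152292948499106 ((467.15435791015625, -132.4478759765625), (18.9359188079834, 120.42144012451172), 68.87001037597656) [[408.0, -120.0], [520.0, -163.0], [527.0, -145.0], [414.0, -102.0]]
yel 0.115 56 0.12554128366538164 ((525.2155151367188, -152.74864196777344), (54.42332458496094, 4.1428656578063965), 70.4471206665039) [[514.0, -178.0], [518.0, -179.0], [536.0, -128.0], [532.0, -126.0]]
R 1213 [ 0.51348914 -0.2141174   0.10060587] [ 0.77618817 -0.1121327   0.29582048]
top edge [ 0.69581031 -0.15631759  0.28674202] 254
L 2500 [0.51189404 0.04753113 0.10004761] [0.92646219 0.17914144 0.29490716]
top edge [0.7202153  0.13349846 0.28
[... 6110 characters left out ...]
 np.float64(-0.187), np.float64(0.07)), (np.float64(0.702), np.float64(-0.22), np.float64(-0.001)), (np.float64(0.702), np.float64(-0.24), np.float64(0.003)), (np.float64(0.702), np.float64(-0.261), np.float64(0.003))]
159 [(np.float64(0.688), np.float64(-0.116), np.float64(0.003)), (np.float64(0.69), np.float64(-0.138), np.float64(-0.002)), (np.float64(0.689), np.float64(-0.158), np.float64(0.002)), (np.float64(0.69), np.float64(-0.178), np.float64(0.002)), (np.float64(0.686), np.float64(-0.195), np.float64(0.025)), (np.float64(0.691), np.float64(-0.219), np.float64(0.004)), (np.float64(0.692), np.float64(-0.241), np.float64(0.0)), (np.float64(0.692), np.float64(-0.261), np.float64(0.004))]
```

```bash
ls pics
```

```text
c1.png
c2.png
scene0.png
top0.png
wrist0.png
```

```bash
python3 - <<'E'
from h import *
np.set_printoptions(precision=4,suppress=True,linewidth=200)
o,fr=pickle.load(open("f0.pkl","rb"))
for n in("top","scene"):
    W=cloud(fr[n])
    m=(W[...,2]>0.03)&(W[...,2]<0.275)&(W[...,0]>0.66)&(W[...,0]<0.715)&(W[...,1]>-0.215)&(W[...,1]<-0.1)
    P=W[m]
    w=np.ones(len(P),bool)
    for _ in range(8):
        A=np.c_[P[:,1],P[:,2],np.ones(len(P))];s=np.linalg.lstsq(A[w],P[w,0],rcond=None)[0]
        r=P[:,0]-A@s;w=abs(r)<0.003
    print(n,"x=ay+bz+c",s,w.sum(),"yaw",np.degrees(np.arctan(-s[0])))
    s2=np.linalg.lstsq(A[w][:,[0,2]],P[w,0],rcond=None)[0];print("no tilt",s2, r[w].std())
    Y=np.arctan(-s2[0]);ex=np.array([np.cos(Y),np.sin(Y)]);ey=np.array([-np.sin(Y),np.cos(Y)])
    Q=W.copy();t=W[...,:2]@ey;d=W[...,:2]@ex;d0=np.median((P[w][:,:2]@ex))
    on=(abs(d-d0)<0.004)
    tt=t[on&(W[...,2]>0.04)&(W[...,2]<0.285)&(W[...,1]<-0.1)&(W[...,1]>-0.22)]
    print("d0",d0,"t range",np.percentile(tt,[0,.5,2,98,99.5,100]))
    # ray-cast every pixel to plane, show map of on-plane vs not
    f=fr[n];M=np.linalg.inv(f["view"]);c=M[:3,3]
    v,u=np.mgrid[0:384,0:512]
    D=np.stack([(u-f["cx"])/f["fx"],-(v-f["cy"])/f["fy"],-np.ones(u.shape)],-1)@M[:3,:3].T
    lam=(d0-c[:2]@ex)/(D[...,:2]@ex);X=c+lam[...,None]*D
    T=X[...,:2]@ey;Z=X[...,2];dist=np.linalg.norm(W-X,axis=-1)
    tc=(np.percentile(tt,1)+np.percentile(tt,99))/2
    sel=(abs(T-tc)<0.06)&(Z>0.05)&(Z<0.31)
    img=np.zeros((260,120),np.uint8)
    hole=(dist>0.02)
    # holes: components of hole in rectified grid
    from scipy.ndimage import map_coordinates
    tg,zg=np.meshgrid(tc+np.linspace(-.06,.06,241),np.linspace(.31,.05,521))
    XY=tg[...,None]*ey+d0*ex;Pw=np.concatenate([XY,zg[...,None],np.ones_like(zg)[...,None]],-1)@f["view"].T
    uu=f["cx"]+f["fx"]*Pw[...,0]/-Pw[...,2];vv=f["cy"]-f["fy"]*Pw[...,1]/-Pw[...,2]
    R=cv2.remap(f["image"],uu.astype(np.float32),vv.astype(np.float32),cv2.INTER_LINEAR)
    H=cv2.remap(dist.astype(np.float32),uu.astype(np.float32),vv.astype(np.float32),cv2.INTER_LINEAR)
    cv2.imwrite(f"pics/rect_{n}.png",np.hstack([R,cv2.cvtColor(np.clip(H*5000,0,255).astype(np.uint8),cv2.COLOR_GRAY2BGR)]))
    nl,lab,st,ce=cv2.connectedComponentsWithStats((H>0.01).astype(np.uint8))
    for i in range(1,nl):
        if st[i,4]>800:
            x,y,ww,h,a=st[i];print("hole t",tc-.06+x*.0005,tc-.06+(x+ww)*.0005,"z",.31-y*.0005,.31-(y+h)*.0005,a)
    print("tc",tc,"slot_top xy",tc*ey+d0*ex)
E
```

```text
top x=ay+bz+c [ 0.1934 -0.0003  0.7248] 886 yaw -10.945946523022334
no tilt [0.1934 0.7248] 0.0006884763257251021
d0 0.7114760155074715 t range [-0.067  -0.0662 -0.0651  0.0228  0.0234  0.0235]
hole t -0.08124693254528326 -0.017246932545283256 z 0.31 0.04949999999999999 18847
hole t -0.015246932545283254 0.03925306745471674 z 0.31 0.04949999999999999 17444
hole t -0.03724693254528326 -0.003246932545283257 z 0.276 0.239 3920
hole t -0.03724693254528326 -0.0017469325452832557 z 0.222 0.183 4174
hole t -0.03724693254528326 -0.003246932545283257 z 0.16799999999999998 0.1285 4385
tc -0.02124693254528326 slot_top xy [ 0.6945 -0.156 ]
scene x=ay+bz+c [0.1897 0.0003 0.7283] 2914 yaw -10.740804529588145
no tilt [0.1898 0.7283] 0.0009127752675969007
d0 0.7155777405115449 t range [-0.0674 -0.0661 -0.0648  0.0235  0.0239  0.0244]
hole t -0.08095350387945587 0.03954649612054413 z 0.31 0.04949999999999999 34887
hole t -0.03595350387945587 -0.002453503879455865 z 0.2705 0.236 3984
hole t -0.03645350387945587 -0.002453503879455865 z 0.216 0.1815 4064
hole t -0.03595350387945587 -0.002453503879455865 z 0.161 0.127 4099
hole t -0.00795350387945587 0.021546496120544142 z 0.1195 0.04949999999999999 4533
tc -0.02095350387945587 slot_top xy [ 0.6991 -0.154 ]<stdin>:36: RuntimeWarning: invalid value encountered in cast
```

```bash
python3 -m pendant '[0.6,0.9,0,0,0,0.1,0, 0.6,0.9,0,0,0,0.1,0, 0.6,0.9,0,0,0,0.1,0]'; python3 -m pendant '[0.5,1,0,0,0,0.11,0, 0.5,1,0,0,0,0.11,0, 0.5,1,0,0,0,0.11,0]'
```

```text
time: 0.52
ee_pos: [0.2435, -0.5052, 0.2299]
ee_rot: [-0.001, 0.953, 0.302, 0.0]
wrist_force: [0.0, -0.1, 1.0]
finger_gap: 1.0
time: 0.9
ee_pos: [0.2943, -0.4037, 0.2298]
ee_rot: [-0.001, 0.887, 0.462, -0.0]
wrist_force: [0.4, 0.0, -1.0]
finger_gap: 1.005
```

```bash
python3 -m pendant '[0.4,1,0,0,0,0.13,0, 0.4,1,0,0,0,0.13,0, 0.4,1,0,0,0,0.13,0]'; python3 -m pendant '[0.35,1,0,0,0,0.13,0, 0.35,1,0,0,0,0.13,0, 0.35,1,0,0,0,0.13,0]';  python3 -m pendant '[0.3,1,0,0,0,0.13,0, 0.3,1,0,0,0,0.13,0, 0.3,1,0,0,0,0.13,0]';  python3 -m pendant '[0.3,1,0,0,0,0.13,0, 0.3,1,0,0,0,0.13,0, 0.3,1,0,0,0,0.13,0]'
```

```text
time: 1.27
ee_pos: [0.3347, -0.303, 0.2299]
ee_rot: [-0.001, 0.774, 0.634, -0.001]
wrist_force: [0.4, -0.0, -0.6]
finger_gap: 1.007
time: 1.65
ee_pos: [0.3702, -0.203, 0.2301]
ee_rot: [-0.0, 0.628, 0.778, -0.001]
wrist_force: [0.1, -0.6, -0.5]
finger_gap: 0.998
time: 2.02
ee_pos: [0.4008, -0.1033, 0.2303]
ee_rot: [0.0, 0.457, 0.89, -0.001]
wrist_force: [-0.2, -0.3, -0.2]
finger_gap: 1.0
time: 2.4
ee_pos: [0.4317, -0.0039, 0.2303]
ee_rot: [0.0, 0.267, 0.964, -0.002]
wrist_force: [-0.2, -0.3, -1.4]
finger_gap: 0.998
```

```bash
python3 -m pendant '[0.1,1,0,0,0,0.15,0, 0.1,1,0,0,0,0.15,0, 0.1,1,0,0,0,0.15,0, 0.1,1,0,0,0,0.15,0]'; python3 -m pendant '[0,0.15,0,0,0,0,0, 0,0.15,0,0,0,0,0]'
cat > st.py <<'E'
from h import *
from cell import get_obs,grab_frame,bot
from scipy.spatial.transform import Rotation as Ro
np.set_printoptions(precision=4,suppress=True,linewidth=200)
def R(o): return Ro.from_quat(np.asarray(o["ee_rot"])[[1,2,3,0]])
def want(o,tcp,yaw): # yaw of tool x, deg, pointing down
    T=Ro.from_euler("z",yaw,degrees=True)*Ro.from_euler("x",180,degrees=True)
    d=(T*R(o).inv()).as_rotvec()/np.pi
    print("shift share",(np.array(tcp)-o["ee_pos"])/0.1,"turn share",d)
def wpts(f,o):
    M=np.eye(4);M[:3,:3]=R(o).as_matrix();M[:3,3]=o["ee_pos"];return cloud(f,M@f["tool_from_camera"])
E
python3 - <<'E'
from st import *
o=get_obs();f=grab_frame("wrist");cv2.imwrite("pics/w1.png",f["image"])
print(o["time"],o["ee_pos"],R(o).as_matrix()[:,0])
W=wpts(f,o);hsv=cv2.cvtColor(f["image"],cv2.COLOR_BGR2HSV);m=cv2.inRange(hsv,(105,120,30),(125,255,255))>0
for a,b in((.05,.063),(.12,.131)):
    P=W[m&(W[...,2]>a)&(W[...,2]<b)]
    if len(P)>8:
        r=cv2.minAreaRect(P[:,:2].astype(np.float32)*1000);print(len(P),P[:,2].mean(),r,cv2.boxPoints(r).round(1).tolist())
want(o,[.4425,.111,.0095],176)
E
```

```text
time: 2.9
ee_pos: [0.4424, 0.0941, 0.2302]
ee_rot: [0.001, 0.037, 0.999, -0.002]
wrist_force: [-0.2, 0.3, 0.3]
finger_gap: 1.0
time: 3.15
ee_pos: [0.4426, 0.1089, 0.2302]
ee_rot: [0.001, 0.038, 0.999, -0.002]
wrist_force: [0.2, -0.8, 0.2]
finger_gap: 1.006
3.15 [0.4426 0.1089 0.2302] [-0.9972  0.0752 -0.0018]
1580 0.05701660329482418 ((452.92327880859375, 112.68902587890625), (56.90980911254883, 123.06456756591797), 86.10547637939453) [[389.6000061035156, 88.5], [512.4000244140625, 80.0999984741211], [516.2000122070312, 136.89999389648438], [393.5, 145.3000030517578]]
443 0.12483886919340025 ((516.1844482421875, 108.1973648071289), (58.35345458984375, 7.5495924949646), 85.40887451171875) [[510.1000061035156, 79.4000015258789], [517.5999755859375, 78.80000305175781], [522.2999877929688, 137.0], [514.7999877929688, 137.60000610351562]]
shift share [-0.001   0.0207 -2.207 ] turn share [0.0014 0.0005 0.0017]
```

View pics/w1.png

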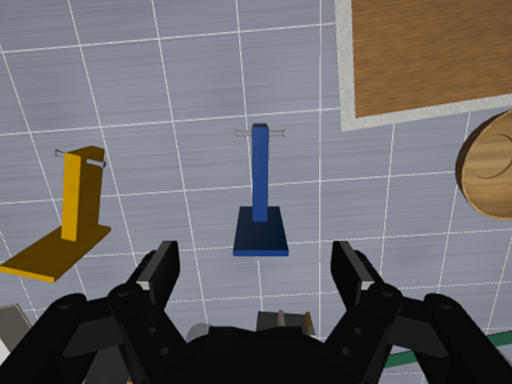

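```bash
python3 -m pendant '[-0.01,0.03,-1,0.001,0,0.002,0, -0.01,0.03,-1,0.001,0,0.002,0, -0.01,0.03,-1,0.001,0,0.002,0]'; python3 -m pendant '[0,0,-0.8,0,0,0,0, 0,0,-0.8,0,0,0,0, 0,0,-0.8,0,0,0,0]'
python3 - <<'E'
from st import *
o=get_obs();want(o,[.4415,.112,.0095],176)
E
```

```text
time: 3.58
ee_pos: [0.4388, 0.1114, 0.1267]
ee_rot: [-0.003, 0.034, 0.999, -0.001]
wrist_force: [0.5, -0.2, 0.7]
finger_gap: 0.997
time: 3.95
ee_pos: [0.4388, 0.1113, 0.047]
ee_rot: [-0.003, 0.035, 0.999, -0.001]
wrist_force: [-0.3, -0.8, 1.3]
finger_gap: 0.999
shift share [ 0.0266  0.0069 -0.3754] turn share [ 0.0008 -0.0022 -0.0002]
```

```bash
python3 -m pendant '[0.027,0.007,-0.37,0.001,-0.002,0,0, 0.027,0.007,-0.37,0.001,-0.002,0,0, 0.027,0.007,-0.37,0.001,-0.002,0,0, 0.027,0.007,-0.37,0.001,-0.002,0,1, 0.027,0.007,-0.37,0.001,-0.002,0,1, 0.027,0.007,-0.37,0.001,-0.002,0,1, 0.027,0.007,-0.37,0.001,-0.002,0,1, 0.027,0.007,-0.37,0.001,-0.002,0,1, 0.027,0.007,-0.37,0.001,-0.002,0,1]'
```

```text
time: 5.08
ee_pos: [0.4419, 0.1121, 0.0105]
ee_rot: [-0.0, 0.035, 0.999, 0.0]
wrist_force: [-0.1, 0.6, 4.3]
finger_gap: 0.228
```

```bash
python3 -m pendant '[0,0,0.5,0,0,0,1, 0,0,1,0,0,0,1, 0,0,1,0,0,0,1, 0,0,1,0,0,0,1]'; python3 -m pendant '[0,0,0.5,0,0,0,1, 0,0,1,0,0,0,1, 0,0,1,0,0,0,1, 0,0,1,0,0,0,1]'; python3 -m pendant '[0.2,-0.5,0,0,0,-0.02,1, 0.4,-1,0,0,0,-0.038,1, 0.4,-1,0,0,0,-0.038,1, 0.4,-1,0,0,0,-0.038,1]'
python3 - <<'E'
from st import *
o=get_obs();print(o["ee_pos"],o["finger_gap"],o["wrist_force"])
f=grab_frame("wrist");cv2.imwrite("pics/w2.png",f["image"])
f=grab_frame("scene");cv2.imwrite("pics/s2.png",f["image"])
want(o,[.5564,-.1277,.1955],169.15)
E
```

```text
time: 5.58
ee_pos: [0.4405, 0.1119, 0.1087]
ee_rot: [-0.002, 0.035, 0.999, 0.0]
wrist_force: [-1.2, 0.2, -2.9]
finger_gap: 0.228
time: 6.08
ee_pos: [0.439, 0.1118, 0.2055]
ee_rot: [-0.004, 0.035, 0.999, -0.0]
wrist_force: [-0.8, 0.7, -2.1]
finger_gap: 0.223
time: 6.58
ee_pos: [0.4775, 0.0121, 0.2026]
ee_rot: [-0.007, 0.094, 0.996, 0.0]
wrist_force: [0.1, 0.9, -2.5]
finger_gap: 0.23
[0.4775 0.0121 0.2026] 0.23035823407822326 [ 0.1338  0.8513 -2.4796]
shift share [ 0.789  -1.3978 -0.071 ] turn share [-0.0007 -0.0044 -0.0001]
```

View pics/s2.png

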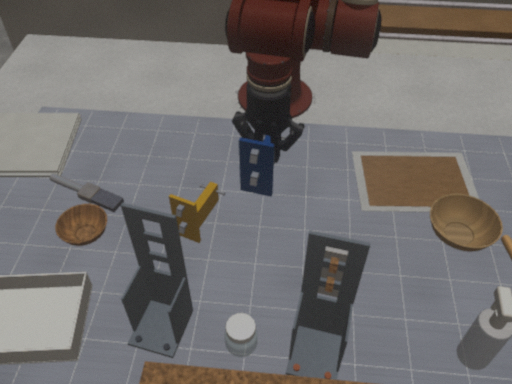

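The scene view shows the blue arm held upright at (257,165), with its hooks facing the camera. I'll carry it on to the standoff point.

```bash
python3 -m pendant '[0.15,-0.4,0,-0.001,-0.005,0,1, 0.3,-0.75,0,-0.001,-0.005,0,1, 0.3,-0.75,0,-0.001,-0.005,0,1, 0.3,-0.75,0,-0.001,-0.005,0,1]'; python3 -m pendant '[0.25,-0.35,0,0,-0.001,0,1, 0.48,-0.65,0,0,-0.001,0,1, 0.48,-0.65,0,0,-0.001,0,1, 0.48,-0.65,0,0,-0.001,0,1, 0.48,-0.65,0,0,-0.001,0,1]'
python3 - <<'E'
from st import *
o=get_obs();print(o["time"],o["ee_pos"],o["finger_gap"],o["wrist_force"])
fr={}
for n in("top","scene"):
    f=grab_frame(n);fr[n]=f;cv2.imwrite(f"pics/{n}3.png",f["image"])
    W=cloud(f);hsv=cv2.cvtColor(f["image"],cv2.COLOR_BGR2HSV);m=cv2.inRange(hsv,(105,120,25),(125,255,255))>0
    m&=(W[...,2]>.12)&(abs(W[...,1]+.14)<.1)&(W[...,0]>.5)&(W[...,0]<.7)
    P=W[m];print(n,len(P),P.min(0),P.max(0))
    Y=np.radians(-10.85);ex=np.array([np.cos(Y),np.sin(Y)]);ey=np.array([-np.sin(Y),np.cos(Y)])
    d=P[:,:2]@ex;t=P[:,:2]@ey
    top=P[:,2]>P[:,2].max()-.012
    print("zmax pct",np.percentile(P[:,2],[95,98,99.5]),"t",np.percentile(t[top],[1,50,99]),"d",np.percentile(d[top],[1,50,99]))
    if n=="scene":
        # rear face plane
        q=(d>np.percentile(d,50)-.004)&(d<np.percentile(d,50)+.004)
        s=np.linalg.lstsq(np.c_[t[q],P[q,2],np.ones(q.sum())],d[q],rcond=None)[0];print("rear face d=at+bz+c",s,"median d",np.median(d[q]),"t rng",np.percentile(t[q],[1,99]),"z rng",np.percentile(P[q,2],[1,99]))
pickle.dump((o,fr),open("f3.pkl","wb"))
want(o,[.5564,-.1277,.1955],169.15)
E
```

```text
time: 7.18
ee_pos: [0.5075, -0.0611, 0.2034]
ee_rot: [0.002, 0.093, 0.996, -0.0]
wrist_force: [-0.1, 0.4, -2.5]
finger_gap: 0.225
time: 7.8
ee_pos: [0.555, -0.1248, 0.2032]
ee_rot: [0.003, 0.092, 0.996, 0.0]
wrist_force: [-0.2, -0.0, -2.2]
finger_gap: 0.222
7.8 [ 0.555  -0.1248  0.2032] 0.2217130899553821 [-0.2262 -0.034  -2.1918]
top 135 [ 0.5062 -0.1671  0.2143] [ 0.6285 -0.1026  0.5   ]
zmax pct [0.3397 0.3942 0.4984] t [-0.0125 -0.0075 -0.005 ] d [0.6069 0.6069 0.6086]
scene 371 [ 0.5432 -0.1657  0.2036] [ 0.6394 -0.1081  0.3215]
zmax pct [0.3198 0.3203 0.3206] t [-0.0441 -0.0102  0.0127] d [0.6392 0.6456 0.6491]
rear face d=at+bz+c [-0.016  -0.0336  0.6558] median d 0.6465435205475479 t rng [-0.0435  0.0129] z rng [0.2143 0.3206]
shift share [ 0.014  -0.0288 -0.0773] turn share [ 0.0001  0.0019 -0.0015]
```

View pics/scene3.png

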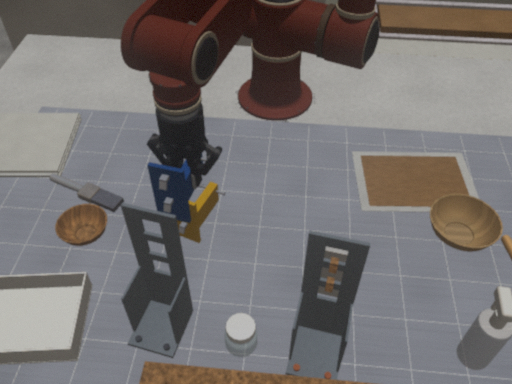

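View pics/top3.png

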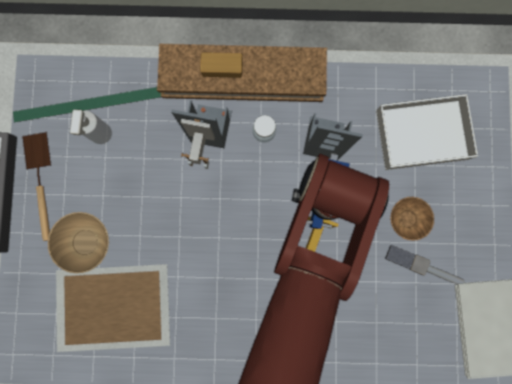

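The scene view shows the blue plate at (172,190), in front of the empty upright's plate at (158,245), with its bar above the yellow arm. I'll refine the tilt and the lateral offset.

```bash
cat > rear.py <<'E'
from st import *
def rear(f,tag=None,lo=0.03):
    W=cloud(f);hsv=cv2.cvtColor(f["image"],cv2.COLOR_BGR2HSV);m=cv2.inRange(hsv,(105,110,25),(125,255,255))>0
    Y=np.radians(-10.85);ex=np.array([np.cos(Y),np.sin(Y)]);ey=np.array([-np.sin(Y),np.cos(Y)])
    m&=(W[...,2]>.1)&(abs(W[...,1]+.14)<.1)&(W[...,0]>.55)&(W[...,0]<.75)
    m=cv2.erode(m.astype(np.uint8),np.ones((3,3)))>0
    P=W[m];d=P[:,:2]@ex;t=P[:,:2]@ey;z=P[:,2]
    A=np.c_[t-np.median(t),z-np.median(z),np.ones(len(t))];best=None
    rng=np.random.default_rng(0)
    for _ in range(500):
        i=rng.choice(len(t),3,False)
        try:s=np.linalg.solve(A[i],d[i])
        except Exception:continue
        n=(abs(A@s-d)<.0015).sum()
        if best is None or n>best[0]:best=(n,s)
    w=abs(A@best[1]-d)<.002;s=np.linalg.lstsq(A[w],d[w],rcond=None)[0]
    print("pts",len(t),w.sum(),"yaw err deg(+ccw)",-np.degrees(np.arctan(s[0])),"tilt deg (+ = top toward robot)",-np.degrees(np.arctan(s[1])),"d at mid",s[2],"z mid",np.median(z))
    # outline rectified to that plane -> min area rect
    M=np.linalg.inv(f["view"]);c=M[:3,3]
    mm=cv2.inRange(hsv,(105,110,25),(125,255,255))>0
    mm&=(abs(W[...,1]+.14)<.1)&(W[...,2]>.1)&(abs(W[...,:2]@ex-s[2])<.03)
    v,u=np.nonzero(mm)
    D=np.stack([(u-f["cx"])/f["fx"],-(v-f["cy"])/f["fy"],-np.ones(u.shape)],-1)@M[:3,:3].T
    lam=(s[2]-c[:2]@ex)/(D[:,:2]@ex);X=c+lam[:,None]*D
    T=X[:,:2]@ey
    print("t",np.percentile(T,[0,1,50,99,100]),"z",np.percentile(X[:,2],[0,1,99,100]))
    for a in np.arange(.14,.34,.012):
        q=(abs(X[:,2]-a)<.006)
        if q.sum()>5:print("  z %.3f t %.4f..%.4f mid %.4f"%(a,T[q].min(),T[q].max(),(T[q].min()+T[q].max())/2))
E
python3 - <<'E'
from rear import *
o,fr=pickle.load(open("f3.pkl","rb"));rear(fr["scene"])
im=fr["scene"]["image"][140:300,110:240];cv2.imwrite("pics/c3.png",cv2.resize(im,None,fx=4,fy=4,interpolation=cv2.INTER_CUBIC))
E
```

```text
pts 160 74 yaw err deg(+ccw) 0.6626713985710727 tilt deg (+ = top toward robot) -45.213676923207515 d at mid 0.6442132276189787 z mid 0.3170592658290473
t [-0.0463 -0.0449 -0.0071  0.0144  0.0147] z [0.1981 0.2046 0.323  0.3237]
  z 0.200 t -0.0069..0.0070 mid 0.0000
  z 0.212 t -0.0455..0.0109 mid -0.0173
  z 0.224 t -0.0449..0.0113 mid -0.0168
  z 0.236 t -0.0428..0.0102 mid -0.0163
  z 0.248 t -0.0455..0.0111 mid -0.0172
  z 0.260 t -0.0453..0.0130 mid -0.0161
  z 0.272 t -0.0443..0.0146 mid -0.0148
  z 0.284 t -0.0452..0.0134 mid -0.0159
  z 0.296 t -0.0444..0.0144 mid -0.0150
  z 0.308 t -0.0449..0.0147 mid -0.0151
  z 0.320 t -0.0463..0.0145 mid -0.0159
```

View pics/c3.png

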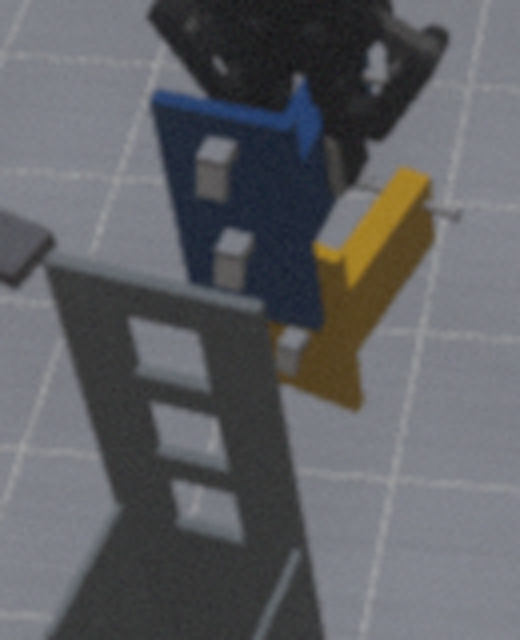

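```bash
cat >> rear.py <<'E'
def tilt(f,ztop,dz=(.012,.115)):
    W=cloud(f);hsv=cv2.cvtColor(f["image"],cv2.COLOR_BGR2HSV)
    Y=np.radians(-10.85);ex=np.array([np.cos(Y),np.sin(Y)]);ey=np.array([-np.sin(Y),np.cos(Y)])
    m=cv2.inRange(hsv,(100,80,15),(130,255,255))>0
    d=W[...,:2]@ex;t=W[...,:2]@ey;z=W[...,2]
    m&=(z>ztop-dz[1])&(z<ztop-dz[0])&(abs(t+.018)<.029)&(d>.6)&(d<.72)
    d,t,z=d[m],t[m],z[m];w=abs(d-np.median(d))<.008
    for _ in range(10):
        A=np.c_[t+.02,z-ztop+.06,np.ones(len(t))];s=np.linalg.lstsq(A[w],d[w],rcond=None)[0];w=abs(A@s-d)<.003
    print("n",len(d),w.sum(),"yaw err +ccw",-np.degrees(np.arctan(s[0])),"top-toward-robot tilt",-np.degrees(np.arctan(s[1])),"d",s[2])
E
python3 - <<'E'
from rear import *
o,fr=pickle.load(open("f3.pkl","rb"));tilt(fr["scene"],.3215)
o,fr=pickle.load(open("f0.pkl","rb"))
E
```

```text
n 914 907 yaw err +ccw 0.4588236180301772 top-toward-robot tilt 0.29936974707068476 d 0.6476798586272456
```

```bash
python3 -m pendant '[0.15,-0.05,0,0,0.002,-0.002,1, 0.28,-0.1,0,0,0.002,-0.002,1, 0.28,-0.1,0,0,0.002,-0.002,1, 0.28,-0.1,-0.25,0,0.002,-0.002,1, 0.28,-0.1,-0.48,0,0.002,-0.002,1, 0.28,-0.1,-0.48,0,0.002,-0.002,1, 0.28,-0.1,-0.48,0,0.002,-0.002,1]'
cat > look.py <<'E'
import sys
from rear import *
k=sys.argv[1];zt=float(sys.argv[2])
o=get_obs();print(o["time"],o["ee_pos"],o["finger_gap"],o["wrist_force"],o["ft_torque"])
want(o,o["ee_pos"],169.15)
f=grab_frame("scene");im=f["image"][140:300,110:240];cv2.imwrite(f"pics/s{k}.png",cv2.resize(im,None,fx=4,fy=4,interpolation=cv2.INTER_CUBIC))
tilt(f,zt); rear(f)
E
python3 look.py 4 0.275
```

```text
time: 8.78
ee_pos: [0.5835, -0.1353, 0.1564]
ee_rot: [0.001, 0.096, 0.995, -0.0]
wrist_force: [0.3, -0.6, -1.2]
finger_gap: 0.225
8.775 [ 0.5835 -0.1353  0.1564] 0.2249556821240819 [ 0.3246 -0.5978 -1.1504] [0.006  0.0844 0.0237]
shift share [0. 0. 0.] turn share [0.0003 0.0004 0.0006]
n 493 262 yaw err +ccw 2.5302624900694304 top-toward-robot tilt -1.040202352812276 d 0.6770742037724903
pts 161 65 yaw err deg(+ccw) 1.2572620463088864 tilt deg (+ = top toward robot) -46.99711188899621 d at mid 0.6593483768184877 z mid 0.25605219693268255
t [-0.0619 -0.0602 -0.0245  0.0036  0.0039] z [0.1599 0.1632 0.2563 0.2576]
  z 0.164 t -0.0586..-0.0503 mid -0.0545
  z 0.176 t -0.0602..-0.0448 mid -0.0525
  z 0.188 t -0.0561..0.0022 mid -0.0270
  z 0.212 t -0.0012..0.0033 mid 0.0010
  z 0.224 t -0.0579..0.0039 mid -0.0270
  z 0.236 t -0.0614..0.0039 mid -0.0287
  z 0.248 t -0.0619..0.0027 mid -0.0296
  z 0.260 t -0.0532..0.0009 mid -0.0262
```

View pics/s4.png

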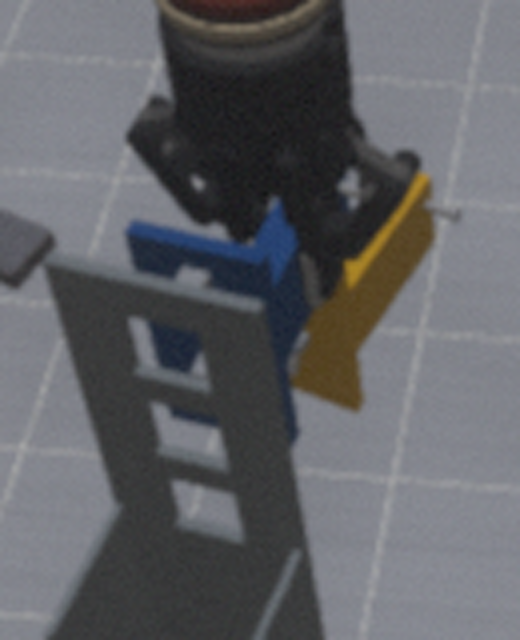

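```bash
python3 -m pendant '[0.06,-0.012,0,0,0,-0.001,1, 0.13,-0.025,0,0,0,-0.001,1, 0.19,-0.037,0,0,0,-0.001,1, 0.25,-0.049,0,0,0,-0.001,1, 0.25,-0.049,0,0,0,-0.001,1]'; python3 look.py 5 .275; python3 - <<'E'
from st import *
f=grab_frame("top");cv2.imwrite("pics/t5.png",cv2.resize(f["image"][90:180,280:390],None,fx=6,fy=6,interpolation=cv2.INTER_CUBIC))
E
```

```text
time: 9.45
ee_pos: [0.6092, -0.1404, 0.1568]
ee_rot: [0.001, 0.097, 0.995, -0.001]
wrist_force: [-0.3, -0.3, -2.8]
finger_gap: 0.228
9.45 [ 0.6092 -0.1404  0.1568] 0.22839269255161468 [-0.3375 -0.2778 -2.7925] [0.0854 0.0634 0.0019]
shift share [0. 0. 0.] turn share [0.0005 0.0007 0.0016]
n 240 58 yaw err +ccw -0.5260952606862153 top-toward-robot tilt -3.2285357184019956 d 0.640467015563192
pts 58 19 yaw err deg(+ccw) -52.01231415022374 tilt deg (+ = top toward robot) -81.09388682723215 d at mid 0.632896926417772 z mid 0.20319667664976365
t [-0.0358 -0.0337 -0.0218 -0.013  -0.0126] z [0.1506 0.1766 0.2239 0.2247]
  z 0.188 t -0.0358..-0.0160 mid -0.0259
  z 0.200 t -0.0329..-0.0126 mid -0.0228
  z 0.212 t -0.0294..-0.0139 mid -0.0217
  z 0.224 t -0.0220..-0.0177 mid -0.0199
```

View pics/s5.png

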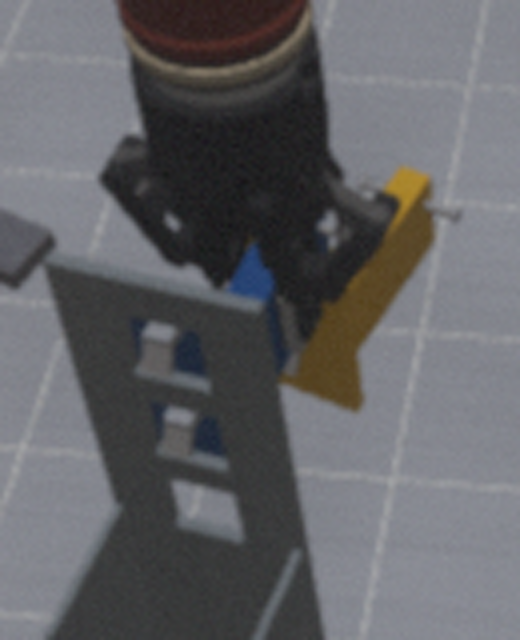

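View pics/t5.png

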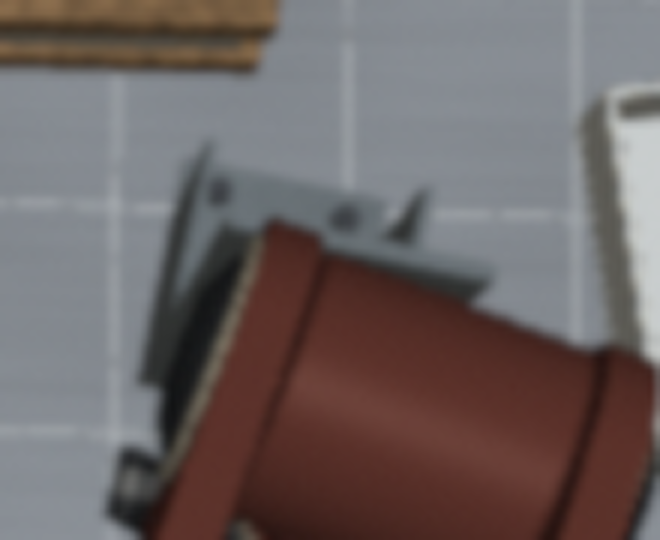

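Both hooks can be seen inside the top two slots at crop (158,350) and (178,432), looking slightly left of centre. I'll measure their lateral offset from depth.

```bash
python3 - <<'E'
from st import *
f=grab_frame("scene");W=cloud(f);im=f["image"]
Y=np.radians(-10.85);ex=np.array([np.cos(Y),np.sin(Y)]);ey=np.array([-np.sin(Y),np.cos(Y)])
d=W[...,:2]@ex;t=W[...,:2]@ey
for r in range(216,256,3):
    print(r,[(int(u),round(1e3*d[r,u]),round(1e3*t[r,u],1),round(1e3*W[r,u,2]),int(im[r,u].mean())) for u in range(142,164,2)])
E
```

```text
216 [(142, 715, np.float64(-30.7), 274, 56), (144, 716, np.float64(-26.5), 277, 59), (146, 716, np.float64(-23.0), 278, 58), (148, 716, np.float64(-19.1), 280, 57), (150, 716, np.float64(-15.9), 280, 56), (152, 716, np.float64(-12.2), 282, 57), (154, 715, np.float64(-9.1), 282, 53), (156, 716, np.float64(-5.4), 283, 53), (158, 716, np.float64(-1.6), 285, 56), (160, 717, np.float64(2.1), 287, 57), (162, 716, np.float64(5.1), 287, 59)]
219 [(142, 704, np.float64(-40.6), 250, 53), (144, 704, np.float64(-36.6), 252, 49), (146, 714, np.float64(-25.9), 267, 54), (148, 714, np.float64(-21.9), 269, 59), (150, 716, np.float64(-17.3), 272, 55), (152, 716, np.float64(-13.5), 274, 58), (154, 716, np.float64(-10.1), 275, 58), (156, 716, np.float64(-6.2), 277, 55), (158, 716, np.float64(-3.1), 277, 53), (160, 716, np.float64(0.4), 278, 55), (162, 716, np.float64(4.3), 280, 57)]
222 [(142, 711, np.float64(-37.0), 252, 54), (144, 704, np.float64(-38.2), 243, 47), (146, 714, np.float64(-27.0), 259, 104), (148, 712, np.float64(-25.1), 257, 131), (150, 710, np.float64(-22.3), 257, 133), (152, 712, np.f
[... 4409 characters left out ...]
), 189, 101), (152, 721, np.float64(-25.1), 189, 96), (154, 721, np.float64(-21.3), 190, 94), (156, 722, np.float64(-17.1), 193, 88), (158, 710, np.float64(-21.3), 175, 72), (160, 703, np.float64(-21.9), 166, 57), (162, 704, np.float64(-17.6), 169, 50)]
255 [(142, 714, np.float64(-52.0), 160, 58), (144, 716, np.float64(-46.7), 164, 56), (146, 717, np.float64(-41.8), 168, 61), (148, 716, np.float64(-38.0), 169, 57), (150, 716, np.float64(-34.4), 170, 59), (152, 717, np.float64(-29.6), 173, 59), (154, 717, np.float64(-25.8), 174, 65), (156, 715, np.float64(-23.0), 173, 82), (158, 715, np.float64(-19.4), 174, 91), (160, 713, np.float64(-16.8), 172, 100), (162, 714, np.float64(-11.9), 176, 106)]
```

Hook centre is at t≈-22 mm against the slot's -21 mm, the neck underside is about 20 mm above the edge, and 6–7 mm of gap remain. Pressing in.

```bash
python3 -m pendant '[0.03,-0.006,0,0,0.001,0,1, 0.05,-0.009,0,0,0.001,0,1, 0.065,-0.012,0,0,0.001,0,1, 0.065,-0.012,0,0,0.001,0,1]'; python3 -m pendant '[0.01,-0.002,0,0,0,0,1, 0.01,-0.002,0,0,0,0,1]'
```

```text
time: 10.1
ee_pos: [0.6146, -0.1413, 0.1567]
ee_rot: [-0.001, 0.097, 0.995, -0.001]
wrist_force: [-4.5, 1.5, -0.7]
finger_gap: 0.224
time: 10.35
ee_pos: [0.6146, -0.1413, 0.1567]
ee_rot: [-0.003, 0.097, 0.995, -0.0]
wrist_force: [-8.0, 1.6, 0.8]
finger_gap: 0.224
```

```bash
python3 -m pendant '[0.005,-0.001,-0.06,0,0.001,0,1, 0.005,-0.001,-0.12,0,0.001,0,1, 0.005,-0.001,-0.17,0,0.001,0,1, 0.005,-0.001,-0.17,0,0.001,0,1]'; python3 look.py 6 .26
```

```text
time: 10.85
ee_pos: [0.6143, -0.1411, 0.1388]
ee_rot: [-0.005, 0.097, 0.995, -0.0]
wrist_force: [-4.7, 0.5, -4.0]
finger_gap: 0.224
10.85 [ 0.6143 -0.1411  0.1388] 0.22393214688376295 [-4.6721  0.4973 -4.0179] [0.101  0.3837 0.1732]
shift share [0. 0. 0.] turn share [-0.0001 -0.0035  0.0015]
n 179 144 yaw err +ccw -1.20414806252644 top-toward-robot tilt -0.05220799813302368 d 0.7095741413402336
pts 34 33 yaw err deg(+ccw) -2.0759210493700295 tilt deg (+ = top toward robot) -1.5920708171204851 d at mid 0.7093133692925307 z mid 0.25241343140023087
t [-0.0374 -0.0366 -0.0193 -0.0081 -0.0075] z [0.1346 0.1357 0.2588 0.2591]
  z 0.140 t -0.0255..-0.0098 mid -0.0176
  z 0.188 t -0.0350..-0.0086 mid -0.0218
  z 0.200 t -0.0237..-0.0088 mid -0.0163
  z 0.248 t -0.0374..-0.0079 mid -0.0227
  z 0.260 t -0.0369..-0.0075 mid -0.0222
```

View pics/s6.png

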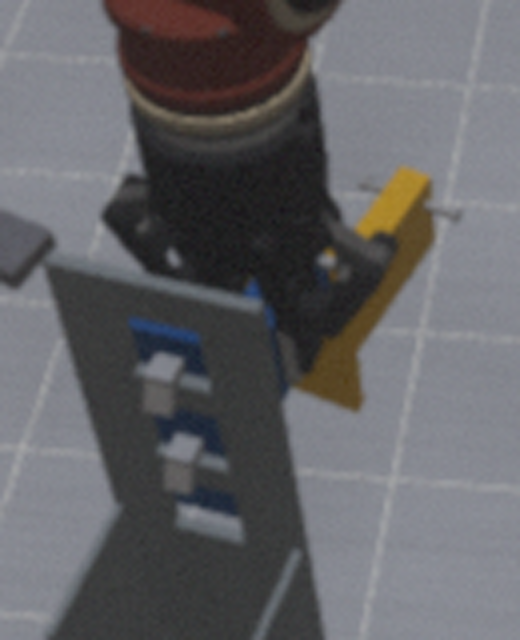

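```bash
python3 -m pendant '[0.003,0,-0.02,0,-0.001,0,1, 0.003,0,-0.035,0,-0.001,0,1, 0.003,0,-0.04,0,-0.001,0,1]'; python3 -m pendant '[0.003,0,-0.02,0,0,0,1, 0.003,0,-0.02,0,0,0,1]'
```

```text
time: 11.28
ee_pos: [0.6146, -0.1412, 0.1355]
ee_rot: [-0.004, 0.097, 0.995, -0.0]
wrist_force: [-6.4, 1.9, 2.5]
finger_gap: 0.223
time: 11.52
ee_pos: [0.6145, -0.1412, 0.1354]
ee_rot: [-0.005, 0.097, 0.995, -0.0]
wrist_force: [-11.5, 2.4, 7.8]
finger_gap: 0.225
```

The arm stopped at z=0.1354, the height I computed for full seating, and the upward force is building. I'll relax the load, check, then open.

```bash
python3 -m pendant '[0,0,0,0,0,0,1, 0,0,0,0,0,0,1]'; python3 look.py 7 .255
```

```text
time: 11.78
ee_pos: [0.6145, -0.1412, 0.1355]
ee_rot: [-0.005, 0.097, 0.995, -0.0]
wrist_force: [-5.7, 1.5, -0.7]
finger_gap: 0.23
11.775 [ 0.6145 -0.1412  0.1355] 0.2301715963850075 [-5.7077  1.5277 -0.7317] [0.1199 0.3865 0.2099]
shift share [0. 0. 0.] turn share [-0.     -0.0029  0.0014]
n 167 144 yaw err +ccw -0.5340224322604702 top-toward-robot tilt 0.18652026490517645 d 0.7096906025966926
pts 41 30 yaw err deg(+ccw) -0.5127255770371242 tilt deg (+ = top toward robot) 14.708543322890748 d at mid 0.707633920685009 z mid 0.2500570954211754
t [-0.0382 -0.037  -0.0205 -0.0093 -0.0086] z [0.1274 0.128  0.2564 0.2567]
  z 0.140 t -0.0241..-0.0109 mid -0.0175
  z 0.176 t -0.0353..-0.0110 mid -0.0231
  z 0.188 t -0.0303..-0.0103 mid -0.0203
  z 0.236 t -0.0359..-0.0107 mid -0.0233
  z 0.248 t -0.0382..-0.0086 mid -0.0234
  z 0.260 t -0.0358..-0.0100 mid -0.0229
```

View pics/s7.png

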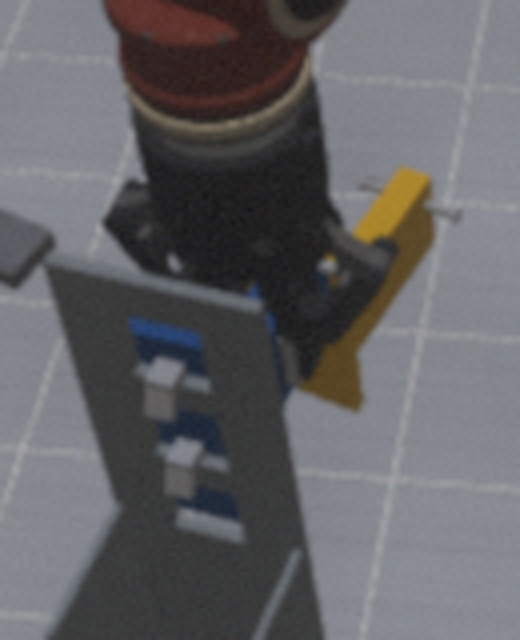

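Both necks sit on the slot edges, with the lips hanging behind at crop (160,390) and (182,470). Now I'll open and rise.

```bash
python3 -m pendant '[0,0,0,0,0,0,0.5, 0,0,0,0,0,0,0, 0,0,0,0,0,0,0, 0,0,0,0,0,0,0, 0,0,0,0,0,0,0, 0,0,0,0,0,0,0]'; python3 look.py 8 .255
```

```text
time: 12.58
ee_pos: [0.6146, -0.1412, 0.1355]
ee_rot: [-0.005, 0.097, 0.995, -0.0]
wrist_force: [0.0, 0.1, -0.9]
finger_gap: 1.0
12.575 [ 0.6146 -0.1412  0.1355] 1.000037025114113 [ 0.0075  0.0889 -0.888 ] [-0.0166  0.0028  0.0313]
shift share [0. 0. 0.] turn share [-0.     -0.0029  0.0014]
n 335 47 yaw err +ccw -42.14762172316292 top-toward-robot tilt 1.746305229621636 d 0.6293853077097842
pts 65 19 yaw err deg(+ccw) 9.773252417011506 tilt deg (+ = top toward robot) -49.90017557625706 d at mid 0.6206895976069792 z mid 0.1778352763233253
t [-0.0295 -0.0289 -0.0187 -0.0019  0.0012] z [0.1018 0.1072 0.182  0.1826]
  z 0.140 t -0.0250..-0.0069 mid -0.0159
  z 0.152 t -0.0267..-0.0035 mid -0.0151
  z 0.164 t -0.0265..0.0012 mid -0.0127
  z 0.176 t -0.0295..-0.0115 mid -0.0205
```

View pics/s8.png

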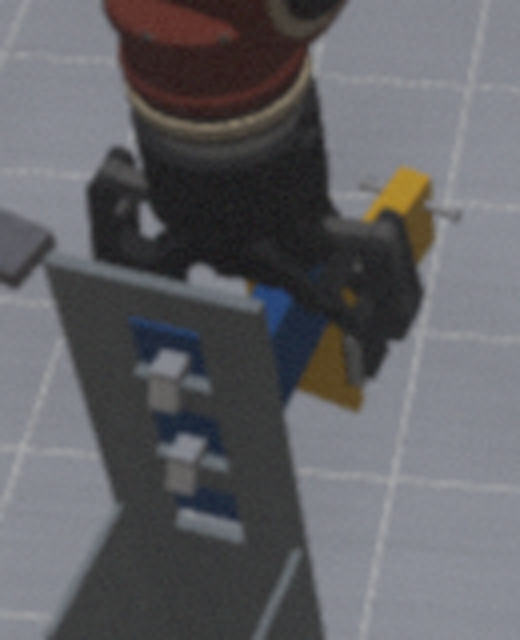

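Released. The hooks stay on the edges and the wrist force is near zero. Next: rise straight up and back off.

```bash
python3 -m pendant '[0,0,0.2,0,0,0,0, 0,0,0.6,0,0,0,0, 0,0,1,0,0,0,0, 0,0,1,0,0,0,0, 0,0,1,0,0,0,0]'; python3 -m pendant '[-0.2,0,0.5,0,0,0,0, -0.6,0,1,0,0,0,0, -1,0,1,0,0,0,0, -1,0,1,0,0,0,0]';python3 -m pendant '[-0.5,0,0,0,0,0,0, -1,0,0,0,0,0,0, -1,0,0,0,0,0,0, -1,0,0,0,0,0,0]'; python3 -m pendant '[-0.2,0.5,0,0,0,0,0, -0.2,1,0,0,0,0,0, -0.2,1,0,0,0,0,0, -0.2,1,0,0,0,0,0]'
python3 - <<'E'
from st import *
fr={n:grab_frame(n) for n in("top","scene")}
for n in fr: cv2.imwrite(f"pics/{n}9.png",fr[n]["image"])
pickle.dump(fr,open("f9.pkl","wb"))
Y=np.radians(-10.85);ex=np.array([np.cos(Y),np.sin(Y)]);ey=np.array([-np.sin(Y),np.cos(Y)])
for n in fr:
    f=fr[n];W=cloud(f);hsv=cv2.cvtColor(f["image"],cv2.COLOR_BGR2HSV)
    m=cv2.inRange(hsv,(100,100,25),(130,255,255))>0;m&=(W[...,0]>.5)&(W[...,0]<.72)&(abs(W[...,1]+.15)<.08)&(W[...,2]>.1)
    P=W[m];d=P[:,:2]@ex;t=P[:,:2]@ey;z=P[:,2]
    b=(abs(z-.181)<.012)&(d<.69)
    if b.sum()>10:
        A=np.c_[d[b]-.63,t[b]+.02,np.ones(b.sum())];s=np.linalg.lstsq(A,z[b],rcond=None)[0]
        print(n,b.sum(),"bar top z",s[2],"slope along deg",np.degrees(s[0]),"d",d[b].min(),d[b].max(),"t",np.percentile(t[b],[2,50,98]))
        r=cv2.minAreaRect(np.c_[d[b],t[b]].astype(np.float32)*1000);print(r)
    q=z>.235
    if q.sum()>5:print("plate top z",np.percentile(z,[95,99]),"t",t[q].min(),t[q].max(),"d",np.percentile(d[q],[5,50,95]))
    m=cv2.inRange(hsv,(15,150,90),(30,255,255))>0;m&=(W[...,0]>.3)&(W[...,0]<.62)&(abs(W[...,1]+.13)<.1)
    for a,c in((.046,.066),(.115,.135)):
        P=W[m&(W[...,2]>a)&(W[...,2]<c)]
        if len(P)>8:print(n,"yel",a,cv2.minAreaRect(P[:,:2].astype(np.float32)*1000))
E
```

```text
time: 13.25
ee_pos: [0.6145, -0.1412, 0.2361]
ee_rot: [-0.004, 0.097, 0.995, -0.0]
wrist_force: [-0.3, -0.2, -0.6]
finger_gap: 0.997
time: 13.75
ee_pos: [0.5128, -0.141, 0.3357]
ee_rot: [-0.004, 0.097, 0.995, -0.0]
wrist_force: [0.4, 0.0, -0.2]
finger_gap: 1.001
time: 14.25
ee_pos: [0.4131, -0.141, 0.3347]
ee_rot: [-0.005, 0.097, 0.995, -0.0]
wrist_force: [0.1, 0.3, -0.3]
finger_gap: 0.998
time: 14.75
ee_pos: [0.3938, -0.0411, 0.3343]
ee_rot: [-0.006, 0.097, 0.995, -0.0]
wrist_force: [0.0, -1.0, -0.2]
finger_gap: 1.0
top 437 bar top z 0.17822840239760468 slope along deg 2.255327665101524 d 0.5793788358209478 0.6899019477232934 t [-0.0327 -0.0237 -0.0151]
((634.7090454101562, -24.04326820373535), (19.786514282226562, 110.66368865966797), 88.87821197509766)
plate top z [0.2511 0.2533] t -0.054161819694274645 0.005235293133186661 d [0.6981 0.7002 0.7052]
top yel 0.046 ((467.05078125, -132.71803283691406), (18.418617248535156, 119.78152465820312), 69.48976135253906)
top yel 0.115 ((525.22119140625, -152.78485107421875), (54.55515670776367, 4.200035095214844), 70.83969116210938)
scene 233 bar top z 0.17764629213981384 slope along deg 1.9380921836822298 d 0.5802769728181334 0.6422120673300054 t [-0.029  -0.0184 -0.0121]
((611.2536010742188, -20.834125518798828), (61.97242736816406, 17.943078994750977), 0.18443027138710022)
plate top z [0.2484 0.2511] t -0.03867354582792485 -0.012161061003087137 d [0.7035 0.7049 0.706 ]
scene yel 0.046 ((446.5707702636719, -122.78321075439453), (17.93433952331543, 76.44416046142578), 70.9761962890625)
scene yel 0.115 ((527.564208984375, -150.4927520751953), (56.316062927246094, 6.579936504364014), 70.89337921142578)
```

```bash
sleep 1
python3 - <<'E'
from st import *
fr=pickle.load(open("f9.pkl","rb"))
cv2.imwrite("pics/c9.png",np.hstack([cv2.resize(fr["scene"]["image"][190:290,120:230],None,fx=3.6,fy=5,interpolation=cv2.INTER_CUBIC),cv2.resize(fr["top"]["image"][100:200,290:400],None,fx=3.6,fy=5,interpolation=cv2.INTER_CUBIC)]))
f=fr["scene"];W=cloud(f);im=f["image"]
Y=np.radians(-10.85);ex=np.array([np.cos(Y),np.sin(Y)]);ey=np.array([-np.sin(Y),np.cos(Y)])
d=W[...,:2]@ex;t=W[...,:2]@ey
for r in range(217,262,2):
    print(r,[(int(u),int(round(1e3*d[r,u])),int(round(1e3*t[r,u])),int(round(1e3*W[r,u,2])),int(im[r,u].mean())) for u in range(146,162,2)])
f=fr["top"];W=cloud(f);im=f["image"];hsv=cv2.cvtColor(im,cv2.COLOR_BGR2HSV)
d=W[...,:2]@ex;t=W[...,:2]@ey;z=W[...,2]
m=(cv2.inRange(hsv,(100,90,20),(130,255,255))>0)&(abs(t+.022)<.007)&(d>.57)&(d<.69)&(abs(z-.178)<.01)
for a in np.arange(.58,.69,.015):
    q=m&(abs(d-a)<.0075);print("bar d %.3f z %.4f n %d"%(a,np.median(z[q]),q.sum()))
# front plate face of blue and white arm slope
m=(abs(t+.022)<.03)&(z>.19)&(z<.245)&(d>.68)&(d<.712)&(cv2.inRange(hsv,(100,90,15),(130,255,255))>0)
print("plate front pts",m.sum()); 
if m.sum()>10: print(np.polyfit(z[m],d[m],1))
E
```

```text
217 [(146, 716, -23, 276, 49), (148, 715, -21, 275, 51), (150, 716, -16, 277, 50), (152, 716, -13, 278, 50), (154, 716, -9, 280, 52), (156, 716, -6, 281, 46), (158, 714, -3, 280, 49), (160, 717, 2, 285, 51)]
219 [(146, 715, -25, 269, 54), (148, 715, -21, 270, 46), (150, 716, -17, 272, 49), (152, 716, -14, 273, 51), (154, 717, -10, 276, 51), (156, 715, -7, 275, 46), (158, 716, -3, 277, 51), (160, 715, 0, 277, 51)]
221 [(146, 705, -33, 249, 52), (148, 704, -30, 249, 55), (150, 704, -27, 250, 60), (152, 703, -24, 250, 55), (154, 716, -11, 269, 51), (156, 717, -7, 272, 49), (158, 715, -4, 271, 49), (160, 716, 0, 273, 48)]
223 [(146, 706, -34, 244, 41), (148, 705, -31, 244, 37), (150, 705, -26, 247, 43), (152, 704, -24, 246, 45), (154, 705, -19, 248, 52), (156, 705, -15, 250, 52), (158, 704, -12, 251, 59), (160, 715, -2, 267, 51)]
225 [(146, 706, -34, 239, 36), (148, 705, -31, 240, 41), (150, 704, -28, 240, 41), (152, 704, -24, 241, 42), (154, 705, -20, 243, 44), (156, 705, -17, 244, 41), (158, 705, -13, 245, 45), (160, 716, -2, 263, 47)]
227 [(146, 707, -35, 235, 40), (148, 706, -32, 235
[... 3340 characters left out ...]
), (160, 716, -16, 171, 48)]
259 [(146, 716, -44, 154, 50), (148, 716, -40, 156, 50), (150, 715, -37, 156, 49), (152, 724, -26, 172, 77), (154, 724, -23, 173, 82), (156, 723, -19, 174, 80), (158, 721, -17, 172, 68), (160, 715, -17, 164, 45)]
261 [(146, 715, -46, 145, 47), (148, 716, -42, 148, 47), (150, 716, -38, 150, 52), (152, 726, -26, 168, 79), (154, 724, -23, 168, 82), (156, 724, -19, 169, 82), (158, 722, -17, 167, 64), (160, 708, -23, 146, 42)]
bar d 0.580 z 0.1767 n 27
bar d 0.595 z 0.1771 n 45
bar d 0.610 z 0.1782 n 49
bar d 0.625 z 0.1786 n 45
bar d 0.640 z 0.1795 n 48
bar d 0.655 z 0.1796 n 48
bar d 0.670 z 0.1809 n 46
bar d 0.685 z 0.1811 n 40
plate front pts 140
[-0.0379  0.7084]
```

View pics/c9.png

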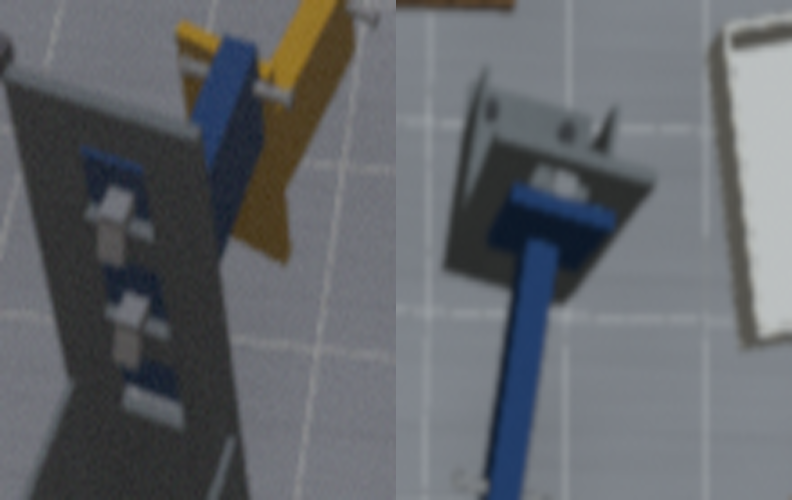

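The bar sags about 2° after release. I'll compare it with how the white arm hangs on the twin upright to judge whether that is just natural play.

```bash
python3 - <<'E'
from st import *
fr=pickle.load(open("f9.pkl","rb"))
f=fr["top"];W=cloud(f);im=f["image"]
m=(W[...,1]>.02)&(W[...,1]<.26)&(W[...,0]>.66)&(W[...,0]<.76)&(W[...,2]>.03)&(W[...,2]<.275)
P=W[m];w=np.ones(len(P),bool);
A=np.c_[P[:,1],np.ones(len(P))]
rng=np.random.default_rng(0);best=(0,)
for _ in range(400):
    i=rng.choice(len(P),2,False)
    try:s=np.linalg.solve(A[i],P[i,0])
    except Exception: continue
    n=(abs(A@s-P[:,0])<.002).sum()
    if n>best[0] and abs(s[0])<.6:best=(n,s)
w=abs(A@best[1]-P[:,0])<.003;s=np.linalg.lstsq(A[w],P[w,0],rcond=None)[0];Y=-np.arctan(s[0]);print(np.degrees(Y),w.sum(),len(P))
ex=np.array([np.cos(Y),np.sin(Y)]);ey=np.array([-np.sin(Y),np.cos(Y)])
d=W[...,:2]@ex;t=W[...,:2]@ey;z=W[...,2];d0=np.median(P[w][:,:2]@ex);tt=P[w][:,:2]@ey
print("d0",d0,np.percentile(tt,[1,99]))
tc=np.mean(np.percentile(tt,[1,99]))
hsv=cv2.cvtColor(im,cv2.COLOR_BGR2HSV)
for a in np.arange(-.1,0.01,.01):
    q=(abs(d-d0-a)<.005)&(abs(t-tc)<.007)&(z>.1)&(z<.28)
    if q.sum():print("%.3f"%a,q.sum(),np.percentile(z[q],[10,50,90]))
v,u=np.nonzero((abs(d-d0+.03)<.04)&(abs(t-tc)<.05)&(z>.1));print(u.min(),u.max(),v.min(),v.max())
cv2.imwrite("pics/cw.png",np.hstack([cv2.resize(im[95:180,160:245],None,fx=4.6,fy=6,interpolation=cv2.INTER_CUBIC),cv2.resize(fr["scene"]["image"][225:325,290:375],None,fx=4.6,fy=5.1,interpolation=cv2.INTER_CUBIC)]))
E
```

```text
-9.23829808085017 433 1204
d0 0.6878579801691391 [0.2031 0.293 ]
-0.070 34 [0.1413 0.1709 0.1832]
-0.060 30 [0.1803 0.1823 0.1848]
-0.050 27 [0.1799 0.1827 0.1845]
-0.040 27 [0.1793 0.1821 0.1837]
-0.030 29 [0.1799 0.1827 0.1848]
-0.020 27 [0.18   0.1818 0.1836]
-0.010 72 [0.1819 0.2144 0.2506]
-0.000 29 [0.2374 0.2507 0.2758]
172 222 109 166
```

View pics/cw.png

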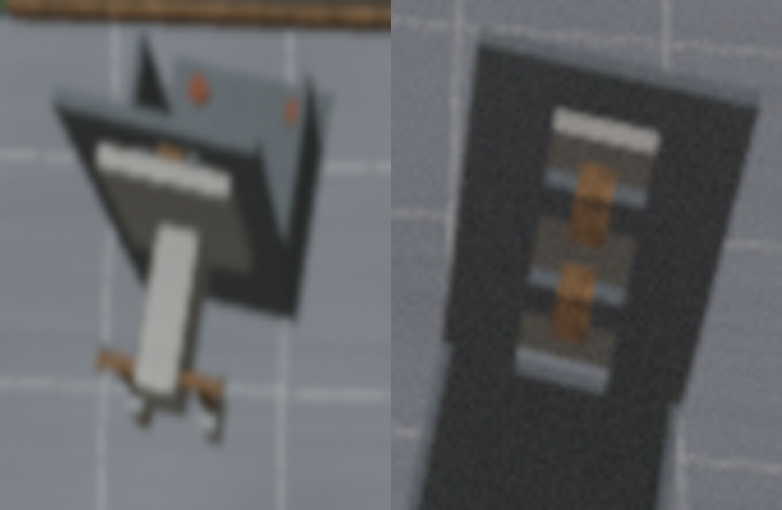

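The white arm hangs level (slope about 0°). The blue arm's necks are down on the slot edges: its bar top at the plate is 181 mm, against 182 mm for the white arm. Its tilt matches about 4 mm of hook slack, with the plate's bottom edge against the upright. I'll check that it isn't still moving before I decide.

```bash
python3 -m pendant '[0,0,0,0,0,0,0, 0,0,0,0,0,0,0, 0,0,0,0,0,0,0, 0,0,0,0,0,0,0]'; cat > fin.py <<'E'
from st import *
f=grab_frame("top");W=cloud(f);hsv=cv2.cvtColor(f["image"],cv2.COLOR_BGR2HSV)
Y=np.radians(-10.85);ex=np.array([np.cos(Y),np.sin(Y)]);ey=np.array([-np.sin(Y),np.cos(Y)])
d=W[...,:2]@ex;t=W[...,:2]@ey;z=W[...,2]
c=cv2.inRange(hsv,(100,90,15),(130,255,255))>0
m=c&(abs(t+.022)<.009)&(d>.57)&(d<.692)&(abs(z-.178)<.01)
p=np.polyfit(d[m],z[m],1);print("bar slope deg",np.degrees(p[0]),"z at d=.69",np.polyval(p,.69))
m=c&(abs(t+.022)<.03)&(z>.19)&(z<.245)&(d>.68)&(d<.712)
p=np.polyfit(z[m],d[m],1);print("plate tilt",-np.degrees(p[0]),"front d at .23",np.polyval(p,.23),"at .125",np.polyval(p,.125))
E
python3 fin.py
```

```text
time: 15.35
ee_pos: [0.3935, -0.0419, 0.3344]
ee_rot: [-0.006, 0.098, 0.995, -0.0]
wrist_force: [0.4, -0.1, -0.2]
finger_gap: 0.996
bar slope deg 2.053182999447214 z at d=.69 0.18084056246989905
plate tilt 2.5535804962384754 front d at .23 0.6995446201668091 at .125 0.7042243008410866
```

The pose hasn't changed after half a second. It was pressed flush right up to release and only settled into the hook slack afterwards, so pressing again wouldn't hold it. Handing in.

```bash
python3 -c "
from cell import bot,get_obs
print(get_obs()['time']);print(bot.job_done())"
```

```text
15.4
the job is handed in; nothing more can be done
None
```

The blue brush arm hangs on the empty upright with both hooks in the top two slots, but it sags about 2° at its free end instead of sitting exactly level. I gripped the bar, pressed the hooks in with the necks about 20 mm over the slot edges, and lowered it until it stopped at the expected height. Then I let go, moved clear and handed in at 15.4 s.

**Checks that agreed:**
- **Seating:** the camera shows both necks on the slot edges and the lips behind the plate. The bar top at its back plate measured 181 mm, against about 182 mm for the white arm. The hooks are within about 2–3 mm of the slot centre.
- **Yellow arm:** it measures the same as at the start, to within about 1 mm.
- **Forces:** the wrist readings I saw stayed below about 15 N, and they were near zero after I let go.

**Check that disagreed:** before release, the plate was flush and level. After release, the bar slopes about 2.1° and the top of the plate stands about 4 mm off the upright, while the white arm hangs at 0°. The sag didn't grow over the half second I watched. It looks like slack in the hooks, so I left it alone rather than press again.

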